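# Bolt the lattice shutters

## Robot

A 6-joint arm with a two-finger parallel gripper is mounted at the origin on the work surface. World frame = base frame: x ahead of the robot, y to its left, z up, the work surface at z = 0. Lengths are in mm, angles in rad, forces in N, time in s.
With the tool pointing down it reaches from about 350 to 875 mm from the base axis. Payload 4.2 kg.
Tool frame: the origin (TCP) lies at the very end of the fingers, on their centre line; the grasp point (between the pads) lies 19 mm behind it (arm.hold_point_z is the z of the grasp point in the tool frame, in mm); z points along the fingers, y is the direction in which the jaws open and shut (so a half turn about z gives the same grasp; the last joint's range is limited). The gripper opens to 87 mm and grips with 3 to 60 N. Pads are 19 mm wide; open, the fingers measure 117 mm over their backs; the gripper's body (75 mm by 190 mm) begins 51 mm behind the grasp point.
Start: joints at [-1.008, 0.385, 0.008, 0, -1.194, -0.259], TCP at [186.983, -596.353, 222.55] pointing down, gripper open.
Joint ranges: [-3.14, 3.14], [-1.21, 2.06], [-1.07, 1.41], [-3.16, 2.05], [-2.99, -0.16], [-3.1, 3.1]. Speed limits (rad/s): [2.79, 2.79, 3.14, 3.14, 3.14, 3.14].

## Interface

Orientations are given as a rotation vector (axis times angle).
In Python, from plant import arm gives the robot as it stands.
- The arm moves only by the shell command python3 -m handwheel 'ROWS' [FORCE]. ROWS is JSON, a list of rows, each a list of 3 entries, a list of its own where there are three numbers: the closure, from 0 (fully open) to 1 (shut), then the shift along the tool's x, y, z in mm, then the turn, a rotation vector about the tool's x, y, z in rad. In form: [[grip, [tx, ty, tz], [rx, ry, rz]], ...]. A call has 1 to 10 rows; each row is the pose to reach, as a shift and turn from the pose commanded when the call began, along the tool's axes at that moment; what a row does not reach only later rows make up. A row lasts 1/8 s, in which the tool goes at most 62.5 mm and 10.7 degrees, less where a joint would pass 70% of its speed; a pose out of reach is approached as far as the arm can. A call with a gripper value outside its range is refused whole. The fingers move at their own pace and stop on an object; FORCE is the grip in N (left out, the last holds). Time passes only in rows, so rows that repeat a pose let the fingers close. It gives the time, the measured TCP pose, the force and the opening at its end, in the units of the state.
- arm.sense(): the state, without advancing time (a new reading comes with each control period).
- arm.camera(name): name is "scene" or "top" or "wrist"; returns (picture, depth): 420x560x3 uint8, red, green, blue; 420x560 float32, mm along the optical axis (not along the pixel's ray), 0 where there is no reading.
- arm.get_calibration(name): a dict with "fov_y" (degrees; the focal length in pixels is half the picture's height over the tangent of half this angle, whatever the lens; pixels are square), "cx", "cy" (the principal point, pixels), "rvec" (rotation vector, rad) and "tvec" (3), from world to camera coordinates, as OpenCV has them. Camera axes: x right, y down, z forward; pixel columns grow to the right and rows downward; lengths in mm; the calibration is good to about 2 mm. The wrist camera is an equidistant fisheye: a pixel r from the principal point sees the ray r / f radians off the axis. A picture is of the moment at which its call begins: read the wrist's pose just before it. get_calibration takes no time and is no camera call; for the wrist camera it gives the pose at the moment of the call.
- arm.job_done(): hands the job in, once; it reports no verdict.
The state is a dict: "time": time; "joint_pos": joint angles; "joint_velocities": joint speeds; "joint_torque": joint torques, N m; "ee_pos": TCP position; "orientation": TCP orientation; "ft_force": force on the tool from outside, world axes, zero at the start; "torque": the same for the moment, N m; "finger_gap": finger opening in mm.
Only numpy, scipy, OpenCV 4.12 (cv2) and the standard library are available. Lean on these libraries where they do the work, as an engineer would, in place of code of your own. Each camera call takes 0.05 s, during which the arm holds its last target.

## Task

Bolt this pair of shutters shut before it is carried off: lift the bolt's handle out of its rest notch and slide the bolt across through the keeper. Ride the handle lightly along the rail to find the locking notch by feel, and turn the handle fully down into it. Do not force the handle against the rail or the notch, leave the other things on the shutters and the bench alone, and let go of the handle at the end.

Things in the scene. Friction and masses are not known exactly. Their poses are not given: they have to be found in the camera images.
- rod_axis (a point): Point on the axis of the bolt's level steel rod (14 mm thick, 17 mm above the shutters' face) where the handle grows from it; slides with the rod. Its y axis runs along the rod, in the direction in which the bolt is shot (towards the keeper staple on the other leaf); its -x is the side where handle and notches lie, its z is up. Straps, rail and cheeks stand at most 34 mm above the face.
- knob (a point): Centre of the handle's steel ball knob, 22 mm across, on a flat stem 8 mm wide along the rod, 52 mm from the rod axis; fully down it is 30 mm above the shutters' face. Seen from the rod axis it lies at (-52 cos a, 0, 52 sin a) mm in that point's axes, with a = 0.262 rad + joint handle.
- bolt (a joint): How far the bolt is shot, m; about 0 at rest, friction about 4 N. The middle of the locking notch lies anywhere from 0.049 to 0.071: the fitter screws that piece on where it suits and it is not measured. The notch is 3 mm wider than the stem; a raised handle passes over it to an end stop 11 mm further. Rail and notch, on the -x side, bear up to 40 N, about 17 N of press on the knob.
- handle (a joint): Turn of the handle about the rod, rad: 0 fully down in a notch (15 degrees above level), 1.31 straight up, 1.5 its end; above 0.6 it clears all. Between the two notches it rests on a level rail, 24 mm from the rod axis, at about 0.41; the locking notch's far cheek is 3 mm higher and stops a riding handle. Stiff (0.09 N m): it stays where left. The ball can turn in a pinch along the rod.
- block_a: Bystander: small wooden lattice piece, 40 x 22 x 16 mm with a 12 mm tongue, on the other leaf's bottom rail beyond the keeper; origin under the middle.
- block_b: Bystander: small dark wooden lattice piece, 30 x 22 x 16 mm with a 12 mm tongue, on the same rail further out; origin under the middle.
- block_c: Bystander: small wooden lattice piece, 40 x 22 x 16 mm with a 12 mm tongue, on the bottom rail behind the bolt's tail; origin under the middle.
- strip: Bystander: wooden strip 200 x 22 x 14 mm lying on the lattice of the other leaf; origin under the middle.
- wrench: Bystander: steel adjustable wrench, 240 mm long, 44 mm wide, 15 mm high, lying along the rod's direction on the lattice of the bolt's leaf, some 110 mm to the +x side of the rod; origin under the middle.
- jar: Bystander: closed glass jar, 70 mm wide and 85 mm high, on the bench right of the shutters; origin under the middle.

How it is judged (in metres and radians):
On the way, in this order (a step that is already met when the one before it is completed fails the run):
1. the handle is lifted out of its rest notch (value of joint handle above 0.35 rad and value of joint bolt below 0.012 m), for 0.05 s.
2. the bolt is slid across (value of joint bolt above 0.042 m), for 0.1 s.
At the end, for the whole second after the job is handed in: The bolt is shot (more than 44 mm), the handle lies within 0.12 rad of fully down, in the locking notch, and is let go (value of joint bolt above 0.044 m and value of joint handle below 0.12 rad and contact force between handle and the fingers below 0.5 N); the robot touches nothing.
It fails at once if the handle is forced against the rail, the notch or the strap with more than 40 N (contact force between handle and catch above 40 N or contact force between handle_c0 and window_c0 above 40 N or contact force between handle_c0 and window_c1 above 40 N).
It fails at once if a bystander is pushed more than 20 mm (distance of any of block_a, block_b, block_c, strip, wrench, jar from where it was at the start of the episode above 0.02 m).
It also fails if it takes over 61 s, if anything falls off the work surface, if the arm or the gripper's body presses on something with over 40 N, if the wrist force passes 120 N, or if a joint passes its speed limit or range.

## Working session

There is one attempt and no reset: what is moved stays moved. The work goes in short steps, Python scripts to look and compute and a shell command to move; the robot and the scene stay as the last step left them, time stands still between calls to the robot, and variables do not carry over. Pictures are saved under pics/ and viewed, and the job is handed in when it is done.

```bash
ls; mkdir -p pics; cat > h.py <<'E'
import numpy as np,cv2
from plant import arm
def snap(n,f):
    c=arm.get_calibration(n); p,d=arm.camera(n)
    cv2.imwrite('pics/'+f+'.png',p[:,:,::-1]); np.savez('pics/'+f+'.npz',p=p,d=d,**{k:np.array(v) for k,v in c.items()})
    return p,d,c
def load(f): return np.load('pics/'+f+'.npz')
def pts(z,uv,depth=None):
    R=cv2.Rodrigues(z['rvec'].astype(float))[0]; t=z['tvec'].ravel(); f=210/np.tan(np.radians(z['fov_y'])/2)
    out=[]
    for u,v in uv:
        dd=z['d'][int(v),int(u)] if depth is None else depth
        c=np.array([(u-z['cx'])/f,(v-z['cy'])/f,1])*dd
        out.append(R.T@(c-t))
    return np.array(out)
def onplane(z,uv,h):
    R=cv2.Rodrigues(z['rvec'].astype(float))[0]; t=z['tvec'].ravel(); f=210/np.tan(np.radians(z['fov_y'])/2)
    o=-R.T@t; out=[]
    for u,v in uv:
        r=R.T@np.array([(u-z['cx'])/f,(v-z['cy'])/f,1]); out.append(o+r*(h-o[2])/r[2])
    return np.array(out)
E
python3 - <<'E'
from h import *
for n in ('scene','top','wrist'):
    p,d,c=snap(n,n+'0'); print(n,c)
print(arm.sense(),arm.hold_point_z)
E
```

```text
pics
scene {'fov_y': 57.01630836636748, 'cx': 279.66364040207077, 'cy': 209.0834072680507, 'rvec': array([ 1.01614393,  2.37520827, -1.09772413]), 'tvec': array([ 506.98930963, -190.01638369, 1257.01427521])}
top {'fov_y': 42.49840152428237, 'cx': 274.4120193685951, 'cy': 206.7768713089798, 'rvec': array([ 2.17002645, -2.14430637,  0.15858156]), 'tvec': array([-139.72092522,  612.70530047, 1236.68450883])}
wrist {'fov_y': 65.70646984690485, 'cx': 280.31052708075583, 'cy': 209.78394088315292, 'rvec': array([-1.74666439, -2.37497456, -0.35390886]), 'tvec': array([623.02171823, -35.56121027, 390.62200102])}
{'time': 0.15, 'joint_pos': array([-1.00839810e+00,  3.85378038e-01,  6.94358044e-03, -3.46355248e-04,
       -1.19399605e+00, -2.58592730e-01]), 'joint_velocities': array([ 0.00203657, -0.00370344,  0.00343497,  0.00324967,  0.00200733,
       -0.00032211]), 'joint_torque': array([-1.62299880e-04, -3.91051662e+01,  1.87585688e+01,  4.22229320e+00,
        1.23818617e-02, -1.36855469e-04]), 'ee_pos': array([ 186.84438084, -595.94484203,  221.71436624]), 'orientation': array([ 4.75130997e-01, -3.10509353e+00, -2.55522866e-03]), 'ft_force': array([ 0.43005315,  0.18703362, -0.37787565]), 'torque': array([-0.01518532,  0.00174753, -0.03934783]), 'finger_gap': 86.890197180611} -18.700000000000003
```

View pics/top0.png

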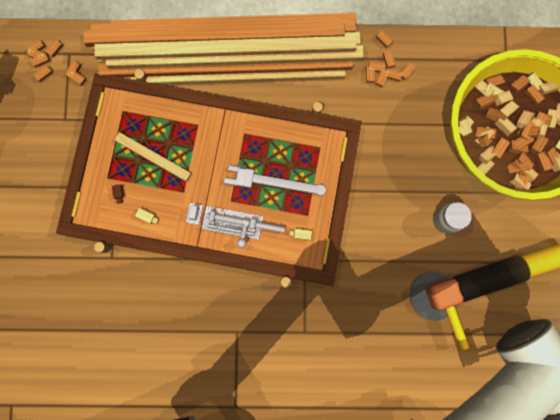

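View pics/scene0.png

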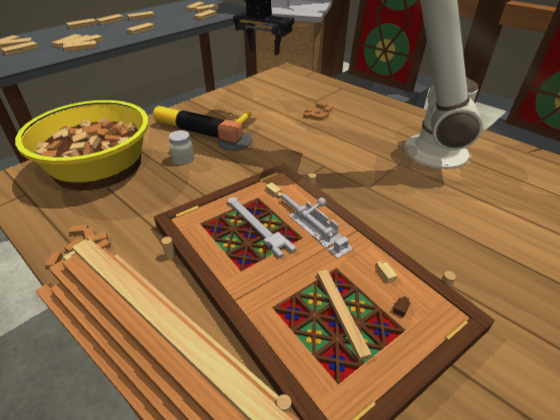

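View pics/wrist0.png

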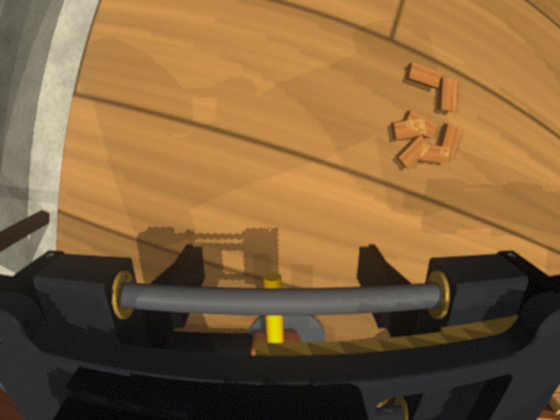

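The top view shows the bolt from its tail at about (285,230) to the keeper at (193,212), with the knob near (241,243). I'll enlarge that area.

```bash
python3 - <<'E'
from h import *
for n,(a,b,c,d) in {'top0':(180,195,320,275),'scene0':(260,180,370,262)}.items():
    im=cv2.imread(f'pics/{n}.png')[b:d,a:c]; cv2.imwrite(f'pics/{n}z.png',cv2.resize(im,None,fx=5.6,fy=5.6,interpolation=cv2.INTER_CUBIC))
z=load('top0'); 
print(pts(z,[(150,180),(160,205),(225,200),(241,243),(288,229),(202,215),(255,225),(225,220),(302,234),(320,189)]).round(1))
print(z['tvec'])
E
```

```text
[[ 677.3  167.1   28.5]
 [ 615.6  138.7   38.7]
 [ 629.8  -14.7   36.8]
 [ 525.3  -56.7   77.3]
 [ 562.7 -165.3   33.8]
 [ 593.4   39.1   34.9]
 [ 568.5  -87.6   60.9]
 [ 579.6  -17.6   58.6]
 [ 549.5 -197.3   54.2]
 [ 657.7 -240.1   46.5]]
[-139.72092522  612.70530047 1236.68450883]
```

View pics/top0z.png

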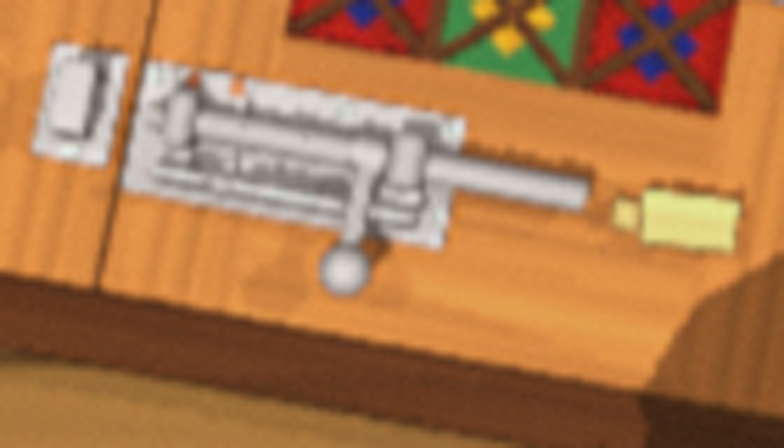

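View pics/scene0z.png

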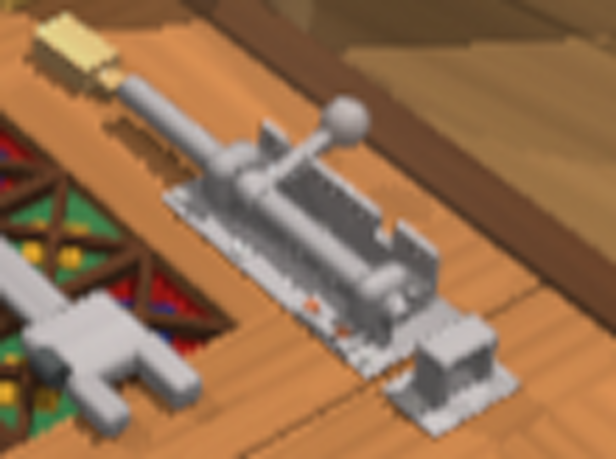

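```bash
python3 - <<'E'
from h import *
t=load('top0'); s=load('scene0')
# face height: patch of planks near bolt on top cam
us=[(u,v) for u in range(140,200,6) for v in range(186,200,3)]+[(u,v) for u in range(250,290,4) for v in range(243,256,3)]
P=pts(t,us); print('face',np.median(P[:,2]),P[:,2].std())
A=np.c_[P[:,:2],np.ones(len(P))];print(np.linalg.lstsq(A,P[:,2],rcond=None)[0])
us=[(u,v) for u in range(0,560,10) for v in range(290,410,10)]; P=pts(t,us);print('bench',np.median(P[:,2]))
Pm=lambda z,X: cv2.projectPoints(np.array(X,float).reshape(-1,3),z['rvec'],z['tvec'],np.array([[210/np.tan(np.radians(z['fov_y'])/2),0,z['cx']],[0,210/np.tan(np.radians(z['fov_y'])/2),z['cy']],[0,0,1]]).astype(float),None)[0].reshape(-1,2)
# triangulate knob
def tri(a,b):
    M=[]
    for z,uv in((t,a),(s,b)):
        f=210/np.tan(np.radians(z['fov_y'])/2);R=cv2.Rodrigues(z['rvec'])[0]
        K=np.array([[f,0,z['cx']],[0,f,z['cy']],[0,0,1]]);M.append(K@np.c_[R,z['tvec'].ravel()])
    X=cv2.triangulatePoints(M[0],M[1],np.array(a,float).reshape(2,1),np.array(b,float).reshape(2,1)); return (X[:3]/X[3]).ravel()
def zt(x,y): return (180+x/5.6-.5+.09,195+y/5.6-.41)
def zs(x,y): return (260+x/5.6-.41,180+y/5.6-.41)
k=tri(zt(345,268),zs(346,120)); print('knob',k, Pm(t,k)-zt(345,268),Pm(s,k)-zs(346,120))
te=tri(zt(590,191),zs(125,92)); print('tail end',te)
for F in (36,38,40):
    r=onplane(t,[zt(588,191),zt(300,138),zt(200,120)],F+17); d=r[2]-r[0]; print(F,r.round(1),'dir',np.degrees(np.arctan2(d[1],d[0])))
    n=onplane(s,[zs(380,225),zs(400,222),zs(265,130),zs(435,245)],F+32); print(n.round(1)); 
    print('knob', onplane(t,[zt(345,268)],F+30).round(1),onplane(s,[zs(346,120)],F+30).round(1))
E
```

```text
face 33.659140326636134 3.406592059391405
[-3.69951989e-02  1.32211068e-02  5.47614504e+01]
bench 0.9471991871287815
knob [527.20475146 -56.59374284  66.67983333] [[-0.02411102  0.01665289]] [[-0.05310195 -0.00492555]]
tail end [ 561.97386018 -157.51454012   46.95510549]
36 [[ 561.5 -156.6   53. ]
 [ 582.2  -36.1   53. ]
 [ 589.3    5.7   53. ]] dir 80.2927235060878
[[572.5  -1.9  68. ]
 [565.3   2.9  68. ]
 [558.3 -76.7  68. ]
 [566.6  22.   68. ]]
knob [[527.3 -56.6  66. ]] [[526.4 -57.   66. ]]
38 [[ 561.3 -156.6   55. ]
 [ 582.   -36.3   55. ]
 [ 589.     5.5   55. ]] dir 80.29272350608777
[[574.4  -0.6  70. ]
 [567.2   4.2  70. ]
 [560.2 -75.2  70. ]
 [568.5  23.2  70. ]]
knob [[527.2 -56.7  68. ]] [[528.5 -55.5  68. ]]
40 [[ 561.1 -156.5   57. ]
 [ 581.8  -36.4   57. ]
 [ 588.8    5.4   57. ]] dir 80.29272350608777
[[576.3   0.6  72. ]
 [569.1   5.4  72. ]
 [562.2 -73.7  72. ]
 [570.4  24.4  72. ]]
knob [[527.  -56.8  70. ]] [[530.5 -54.1  70. ]]
```

```bash
cat >> h.py <<'E'
from scipy.spatial.transform import Rotation as Ro
E_=np.array([np.cos(np.radians(80.3)),np.sin(np.radians(80.3)),0])
def plan(target,rod=True,s=None):
    s=s or arm.sense(); R=Ro.from_rotvec(s['orientation'])
    best=None
    for sg in (1,-1):
        y=sg*E_; z=np.array([0,0,-1.]); x=np.cross(y,z)
        rv=(R.inv()*Ro.from_matrix(np.c_[x,y,z])).as_rotvec()
        if best is None or np.linalg.norm(rv)<np.linalg.norm(best): best=rv
    return R.inv().apply(np.array(target)-s['ee_pos']),best
def st():
    s=arm.sense(); R=Ro.from_rotvec(s['orientation']); print('t',round(s['time'],2),'p',s['ee_pos'].round(1),'F',s['ft_force'].round(1),'Frod',round(float(s['ft_force']@E_),1),'gap',round(float(s['finger_gap']),1),'ty',R.as_matrix()[:,1].round(3),'tz',R.as_matrix()[:,2].round(3))
E
python3 - <<'E'
from h import *
st()
print(plan([527.2,-56.7,140])); print(plan([527.2,-56.7,222])); print(Ro.from_rotvec(arm.sense()['orientation']).as_matrix().round(3))
E
```

```text
t 0.15 p [ 186.8 -595.9  221.7] F [ 0.4  0.2 -0.4] Frod 0.3 gap 86.9 ty [-0.299  0.954  0.002] tz [-0.001  0.002 -1.   ]
(array([-486.04210102,  412.65722515,   82.34849944]), array([ 0.00160582, -0.00049783,  0.47297462]))
(array([-4.86033348e+02,  4.12793523e+02,  3.48613186e-01]), array([ 0.00160582, -0.00049783,  0.47297462]))
[[-0.954 -0.299 -0.001]
 [-0.299  0.954  0.002]
 [ 0.     0.002 -1.   ]]
```

```bash
python3 -m handwheel '[[0,[-120,103,0],[0,0,0.1]],[0,[-120,103,0],[0,0,0.12]],[0,[-120,103,0],[0,0,0.12]],[0,[-240,206,0],[0,0,0.24]],[0,[-240,206,0],[0,0,0.24]],[0,[-240,206,0],[0,0,0.24]],[0.2,[-360,306,0],[0,0,0.36]],[0.3,[-360,306,0],[0,0,0.36]],[0.4,[-360,306,0],[0,0,0.4]],[0.45,[-400,340,0],[0,0,0.47]]]'; python3 - <<'E'
from h import *
st();print(plan([527.2,-56.7,130]))
E
```

```text
time: 1.4
ee_pos: [467.1, -151.2, 222.5]
orientation: [-0.265, -3.13, 0.0]
ft_force: [1.0, -0.6, 0.8]
finger_gap: 55.0
t 1.4 p [ 467.1 -151.2  222.5] F [ 1.  -0.6  0.8] Frod -0.4 gap 55.0 ty [ 0.168  0.986 -0.   ] tz [-0. -0. -1.]
(array([-43.33248756, 103.25494814,  92.47726139]), array([-8.31144629e-05, -2.37275201e-04,  2.71710350e-04]))
```

```bash
python3 -m handwheel '[[0.45,[-22,52,20],[0,0,0]],[0.45,[-43,103,50],[0,0,0]],[0.45,[-43,103,70],[0,0,0]],[0.45,[-43,103,70],[0,0,0]]]'; python3 - <<'E'
from h import *
st();print(plan([527.2,-56.7,130])); snap('wrist','w1');snap('scene','s1');snap('top','t1')
z=load('s1')['p'][150:290,230:420,::-1]; cv2.imwrite('pics/s1z.png',cv2.resize(z,None,fx=4,fy=4,interpolation=cv2.INTER_CUBIC))
E
```

```text
time: 1.9
ee_pos: [525.1, -57.4, 150.6]
orientation: [-0.259, -3.126, 0.002]
ft_force: [-0.3, -1.7, 0.4]
finger_gap: 48.1
t 1.9 p [525.1 -57.4 150.6] F [-0.3 -1.7  0.4] Frod -1.7 gap 48.1 ty [ 0.165  0.986 -0.001] tz [-0.005 -0.001 -1.   ]
(array([-2.01524322,  1.0578111 , 20.63279287]), array([-0.00147587, -0.00478003,  0.00398085]))
```

View pics/w1.png

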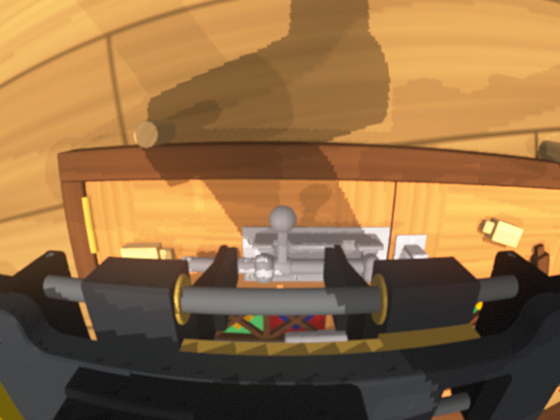

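View pics/s1z.png

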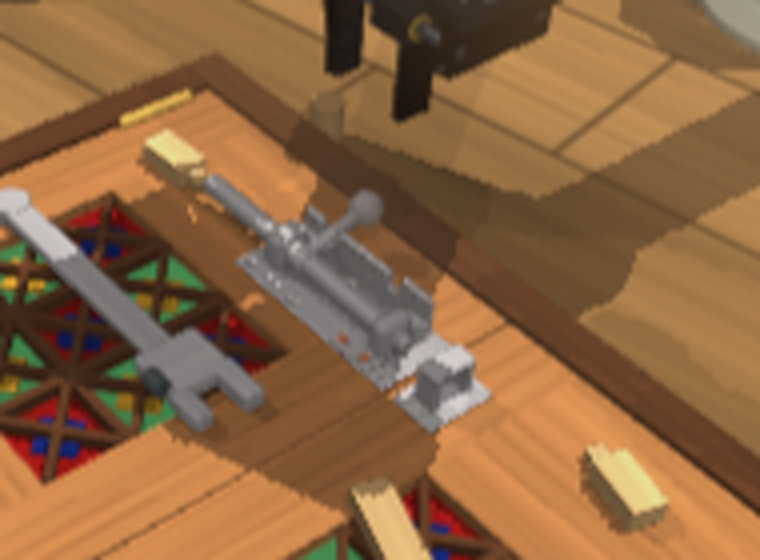

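The wrist view shows the knob at (283,217), centred between fingertips at about 226 and 340. I'll check the knob position by casting that ray.

```bash
python3 - <<'E'
from h import *
z=load('w1'); f=210/np.tan(np.radians(z['fov_y'])/2); R=cv2.Rodrigues(z['rvec'])[0]; o=-R.T@z['tvec'].ravel()
for uv in ((283,217),(283,218.5)):
    d=np.array([uv[0]-z['cx'],uv[1]-z['cy']]); r=np.hypot(*d); th=r/f; ray=R.T@np.r_[np.sin(th)*d/r,np.cos(th)]
    for h in (64,66,68): print(h,(o+ray*(h-o[2])/ray[2]).round(1))
st(); print(plan([527.2,-56.7,51]))
E
```

```text
64 [526.1 -54.6  64. ]
66 [525.4 -54.5  66. ]
68 [524.8 -54.4  68. ]
64 [527.3 -54.8  64. ]
66 [526.7 -54.7  66. ]
68 [526.  -54.6  68. ]
t 2.05 p [526.8 -58.3 153.6] F [-0.7 -0.9 -0.1] Frod -1.0 gap 47.9 ty [0.166 0.986 0.   ] tz [ 0.002 -0.    -1.   ]
(array([6.06102469e-02, 1.59185396e+00, 1.02575505e+02]), array([0.00022363, 0.00168012, 0.00252296]))
```

```bash
python3 -m handwheel '[[0.45,[0,2,40],[0,0,0]],[0.45,[0,2,80],[0,0,0]],[0.45,[0,2,100],[0,0,0]],[0.45,[0,2,102],[0,0,0]],[0.45,[0,2,102],[0,0,0]],[0.45,[0,2,102],[0,0,0]]]' 8; python3 - <<'E'
from h import *
st();print(plan([527.2,-56,51])); snap('wrist','w2')
E
```

```text
time: 2.8
ee_pos: [527.8, -55.8, 52.1]
orientation: [0.261, 3.128, 0.001]
ft_force: [-1.0, 1.4, -0.4]
finger_gap: 48.0
t 2.8 p [527.8 -55.8  52.1] F [-1.   1.4 -0.4] Frod 1.2 gap 48.0 ty [0.166 0.986 0.001] tz [ 0.003  0.    -1.   ]
(array([ 0.53419123, -0.24845335,  1.06557884]), array([0.00098793, 0.00299047, 0.00293909]))
```

View pics/w2.png

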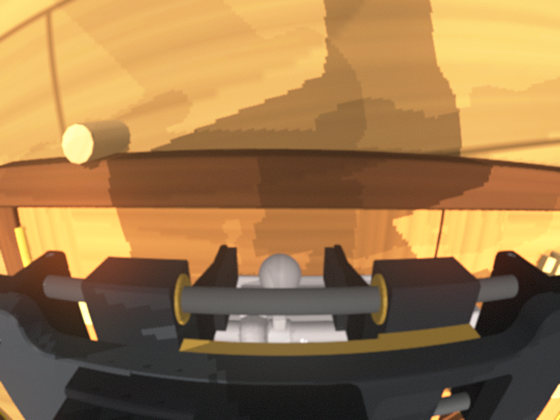

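The knob at (280,272) sits between the fingers (237 and 325), centred. I'll close the gripper gently.

```bash
python3 -m handwheel '[[0.7,[0,0,0],[0,0,0]],[0.75,[0,0,0],[0,0,0]],[0.8,[0,0,0],[0,0,0]],[0.9,[0,0,0],[0,0,0]],[0.9,[0,0,0],[0,0,0]],[0.9,[0,0,0],[0,0,0]]]' 8; python3 - <<'E'
from h import *
st(); s=arm.sense(); print(s['torque'])
E
```

```text
time: 3.6
ee_pos: [526.7, -56.0, 50.6]
orientation: [-0.261, -3.131, 0.0]
ft_force: [-0.3, -1.5, 1.2]
finger_gap: 20.9
t 3.6 p [526.7 -56.   50.6] F [-0.3 -1.5  1.2] Frod -1.6 gap 20.9 ty [ 0.165  0.986 -0.   ] tz [-0. -0. -1.]
[-0.4685018   0.0158691   0.01808636]
```

```bash
python3 -m handwheel '[[0.9,[-1,0,-3],[0,0,0]],[0.9,[-2,0,-6],[0,0,0]],[0.9,[-3.7,0,-9.7],[0,0,0]],[0.9,[-6,0,-14],[0,0,0]],[0.9,[-9.2,0,-18.5],[0,0,0]],[0.9,[-11.5,0,-21.3],[0,0,0]],[0.9,[-14.4,0,-24.2],[0,0,0]],[0.9,[-14.4,0,-24.2],[0,0,0]],[0.9,[-14.4,0,-24.2],[0,0,0]]]' 8; python3 - <<'E'
from h import *
st(); snap('wrist','w3'); snap('scene','s3')
z=load('s3')['p'][150:290,230:420,::-1]; cv2.imwrite('pics/s3z.png',cv2.resize(z,None,fx=4,fy=4,interpolation=cv2.INTER_CUBIC))
E
```

```text
time: 4.72
ee_pos: [540.9, -58.4, 75.1]
orientation: [0.261, 3.131, -0.0]
ft_force: [-1.3, -3.6, -1.2]
finger_gap: 21.1
t 4.72 p [540.9 -58.4  75.1] F [-1.3 -3.6 -1.2] Frod -3.7 gap 21.1 ty [ 0.165  0.986 -0.   ] tz [ 0. -0. -1.]
```

View pics/s3z.png

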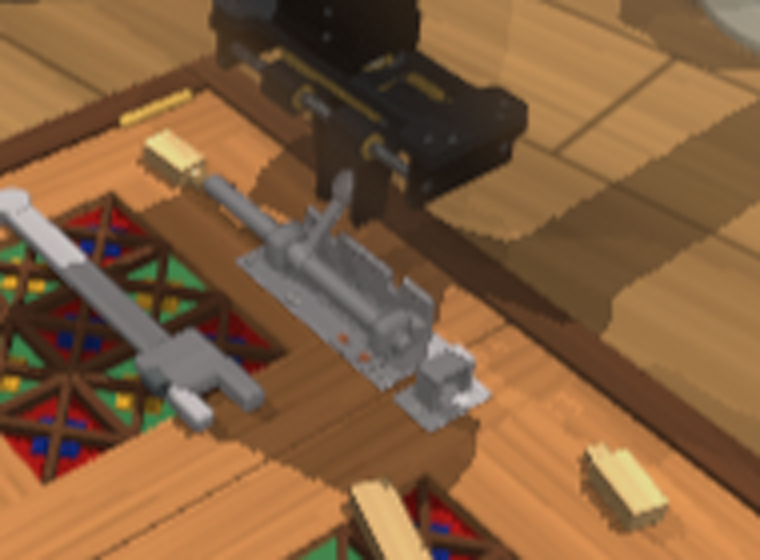

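View pics/w3.png

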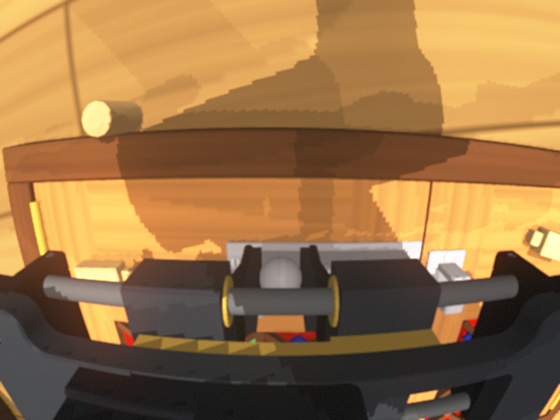

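```bash
python3 -m handwheel '[[0.9,[0,3,0],[0,0,0]],[0.9,[0,8,0],[0,0,0]],[0.9,[0,14,0],[0,0,0]],[0.9,[0,20,0],[0,0,0]],[0.9,[0,26,0],[0,0,0]],[0.9,[0,32,0],[0,0,0]],[0.9,[0,38,0],[0,0,0]],[0.9,[0,43,0],[0,0,0]],[0.9,[0,46,0],[0,0,0]],[0.9,[0,46,0],[0,0,0]]]' 10; python3 - <<'E'
from h import *
st(); snap('wrist','w4'); snap('scene','s4')
z=load('s4')['p'][150:290,230:420,::-1]; cv2.imwrite('pics/s4z.png',cv2.resize(z,None,fx=4,fy=4,interpolation=cv2.INTER_CUBIC))
E
```

```text
time: 6.08
ee_pos: [548.7, -12.3, 74.7]
orientation: [0.26, 3.13, 0.001]
ft_force: [-0.1, -1.2, 0.6]
finger_gap: 20.9
t 6.08 p [548.7 -12.3  74.7] F [-0.1 -1.2  0.6] Frod -1.2 gap 20.9 ty [0.165 0.986 0.001] tz [ 0.001  0.001 -1.   ]
```

View pics/s4z.png

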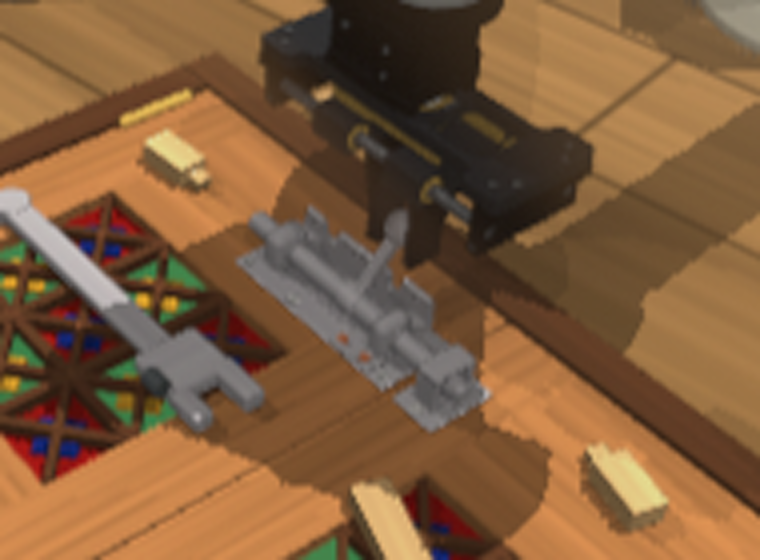

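The bolt has entered the keeper and the handle is just short of the notch. Next I lower it onto the rail.

```bash
python3 -m handwheel '[[0.9,[1.5,0,1.5],[0,0,0]],[0.9,[2.8,0,3],[0,0,0]],[0.9,[4,0,4.3],[0,0,0]],[0.9,[4,0,4.3],[0,0,0]],[0.9,[4,0,4.3],[0,0,0]]]' 10; python3 -c "
from h import *
st()"; python3 -m handwheel '[[0.9,[0.5,0,0.6],[0,0,0]],[0.9,[1,0,1.1],[0,0,0]],[0.9,[1.4,0,1.6],[0,0,0]],[0.9,[1.4,0,1.6],[0,0,0]],[0.9,[1.4,0,1.6],[0,0,0]]]' 10; python3 -c "
from h import *
st()"
```

```text
time: 6.8
ee_pos: [544.7, -11.8, 70.5]
orientation: [0.261, 3.13, 0.001]
ft_force: [-1.1, 2.8, 3.0]
finger_gap: 20.8
t 6.8 p [544.7 -11.8  70.5] F [-1.1  2.8  3. ] Frod 2.6 gap 20.8 ty [0.165 0.986 0.001] tz [ 0.     0.001 -1.   ]
time: 7.42
ee_pos: [543.3, -11.9, 68.9]
orientation: [0.261, 3.13, 0.0]
ft_force: [-1.2, 3.1, 4.1]
finger_gap: 20.8
t 7.42 p [543.3 -11.9  68.9] F [-1.2  3.1  4.1] Frod 2.8 gap 20.8 ty [0.165 0.986 0.   ] tz [ 0.  0. -1.]
```

```bash
python3 -m handwheel '[[0.9,[0,1,0.2],[0,0,0]],[0.9,[0,2,0.4],[0,0,0]],[0.9,[0,3,0.5],[0,0,0]],[0.9,[0,4,0.5],[0,0,0]],[0.9,[0,4,0.5],[0,0,0]]]' 10; python3 -c "
from h import *
st()"; python3 -m handwheel '[[0.9,[0,1,0],[0,0,0]],[0.9,[0,2,0],[0,0,0]],[0.9,[0,3,0],[0,0,0]],[0.9,[0,4,0],[0,0,0]],[0.9,[0,4,0],[0,0,0]]]' 10; python3 -c "
from h import *
st()"
```

```text
time: 8.05
ee_pos: [543.2, -9.8, 68.3]
orientation: [-0.261, -3.129, 0.004]
ft_force: [-0.5, -6.1, 4.5]
finger_gap: 21.2
t 8.05 p [543.2  -9.8  68.3] F [-0.5 -6.1  4.5] Frod -6.1 gap 21.2 ty [ 0.166  0.986 -0.003] tz [-0.002 -0.002 -1.   ]
time: 8.68
ee_pos: [543.8, -5.6, 68.1]
orientation: [-0.261, -3.129, 0.003]
ft_force: [-1.2, -5.7, 4.9]
finger_gap: 20.8
t 8.68 p [543.8  -5.6  68.1] F [-1.2 -5.7  4.9] Frod -5.9 gap 20.8 ty [ 0.166  0.986 -0.002] tz [-0.002 -0.002 -1.   ]
```

```bash
python3 -m handwheel '[[0.9,[0,1,0],[0,0,0]],[0.9,[0,2,0],[0,0,0]],[0.9,[0,3,0],[0,0,0]],[0.9,[0,4,0],[0,0,0]],[0.9,[0,4,0],[0,0,0]]]' 10; python3 -c "
from h import *
st()"; python3 -m handwheel '[[0.9,[0,1,0],[0,0,0]],[0.9,[0,2,0],[0,0,0]],[0.9,[0,2,0],[0,0,0]]]' 10; python3 -c "
from h import *
st()"
```

```text
time: 9.3
ee_pos: [544.6, -0.1, 68.0]
orientation: [-0.261, -3.129, 0.001]
ft_force: [-1.0, -3.6, 1.5]
finger_gap: 21.2
t 9.3 p [ 5.446e+02 -1.000e-01  6.800e+01] F [-1.  -3.6  1.5] Frod -3.7 gap 21.2 ty [ 0.166  0.986 -0.   ] tz [-0.001 -0.    -1.   ]
time: 9.68
ee_pos: [544.9, 1.4, 68.0]
orientation: [-0.261, -3.129, 0.001]
ft_force: [-1.3, -4.9, 0.4]
finger_gap: 20.6
t 9.68 p [544.9   1.4  68. ] F [-1.3 -4.9  0.4] Frod -5.0 gap 20.6 ty [ 0.165  0.986 -0.001] tz [-0.002 -0.001 -1.   ]
```

The vertical force fell from 4.9 to about 0.4 N near 59 mm of travel, so the rail support may be gone. I'll probe downward gently.

```bash
python3 -m handwheel '[[0.9,[0.4,0,0.7],[0,0,0]],[0.9,[0.9,0,1.4],[0,0,0]],[0.9,[0.9,0,1.4],[0,0,0]]]' 10; python3 -c "
from h import *
st()
snap('scene','s5')
z=load('s5')['p'][170:270,280:400,::-1]; cv2.imwrite('pics/s5z.png',cv2.resize(z,None,fx=6,fy=6,interpolation=cv2.INTER_CUBIC))"
```

```text
time: 10.05
ee_pos: [544.6, 1.5, 67.4]
orientation: [-0.26, -3.131, 0.001]
ft_force: [-2.4, -5.7, 3.9]
finger_gap: 21.0
t 10.05 p [544.6   1.5  67.4] F [-2.4 -5.7  3.9] Frod -6.0 gap 21.0 ty [ 0.165  0.986 -0.001] tz [-0.    -0.001 -1.   ]
```

View pics/s5z.png

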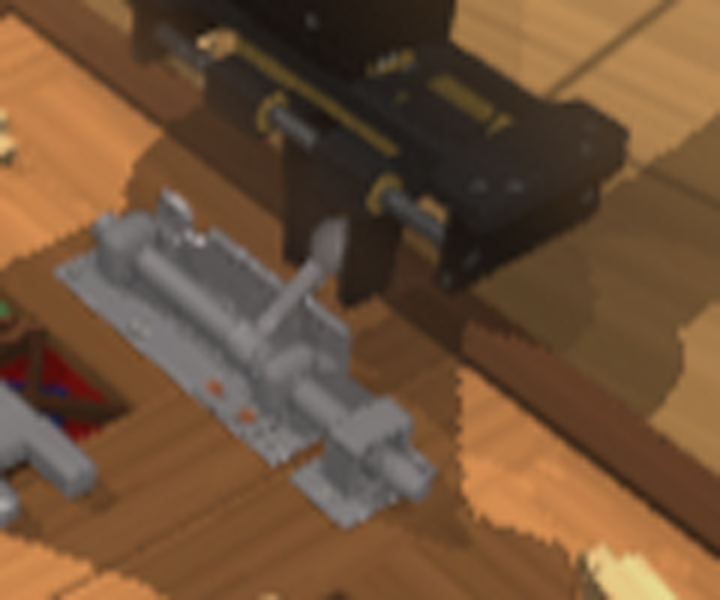

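```bash
python3 -m handwheel '[[0.9,[0,0.5,0],[0,0,0]],[0.9,[0,1,0],[0,0,0]],[0.9,[0,1,0],[0,0,0]]]' 10; python3 -c "
from h import *
st()";  python3 -m handwheel '[[0.9,[0,0.5,0],[0,0,0]],[0.9,[0,1,0],[0,0,0]],[0.9,[0,1,0],[0,0,0]]]' 10; python3 -c "
from h import *
st()"
```

```text
time: 10.48
ee_pos: [544.6, 1.7, 67.4]
orientation: [-0.26, -3.13, 0.003]
ft_force: [-2.7, -8.9, 4.6]
finger_gap: 20.9
t 10.47 p [544.6   1.7  67.4] F [-2.7 -8.9  4.6] Frod -9.3 gap 20.9 ty [ 0.165  0.986 -0.002] tz [-0.001 -0.002 -1.   ]
time: 10.85
ee_pos: [544.6, 2.0, 67.4]
orientation: [-0.26, -3.13, 0.005]
ft_force: [-1.9, -12.2, 3.7]
finger_gap: 21.2
t 10.85 p [544.6   2.   67.4] F [ -1.9 -12.2   3.7] Frod -12.4 gap 21.2 ty [ 0.165  0.986 -0.003] tz [-0.001 -0.003 -1.   ]
```

Forward force has climbed to 12 N with no motion, so the handle is on the far cheek, over the notch. I'll relax the push and turn the handle down in small steps.

```bash
python3 -m handwheel '[[0.9,[0,-1.5,0],[0,0,0]],[0.9,[0,-3,0],[0,0,0]],[0.9,[0,-3.5,0],[0,0,0]],[0.9,[0,-3.5,0],[0,0,0]]]' 10; python3 -c "
from h import *
st()";  python3 -m handwheel '[[0.9,[0.7,0,1],[0,0,0]],[0.9,[1.3,0,2],[0,0,0]],[0.9,[1.3,0,2],[0,0,0]]]' 10; python3 -c "
from h import *
st()"
```

```text
time: 11.35
ee_pos: [544.6, 1.4, 67.3]
orientation: [0.26, 3.13, 0.001]
ft_force: [-3.1, 0.2, 5.4]
finger_gap: 20.7
t 11.35 p [544.6   1.4  67.3] F [-3.1  0.2  5.4] Frod -0.4 gap 20.7 ty [0.165 0.986 0.001] tz [ 0.001  0.001 -1.   ]
time: 11.72
ee_pos: [543.5, 1.5, 65.5]
orientation: [0.259, 3.13, 0.001]
ft_force: [-3.4, -1.4, 5.6]
finger_gap: 21.0
t 11.72 p [543.5   1.5  65.5] F [-3.4 -1.4  5.6] Frod -2.0 gap 21.0 ty [0.165 0.986 0.001] tz [ 0.001  0.001 -1.   ]
```

```bash
python3 -c "
from h import *
snap('scene','s6');snap('wrist','w6');snap('top','t6')
z=load('s6')['p'][170:270,280:400,::-1]; a=cv2.resize(z,None,fx=4,fy=4,interpolation=cv2.INTER_CUBIC)
z=load('w6')['p'][220:330,220:345,::-1]; b=cv2.resize(z,(480,400),interpolation=cv2.INTER_CUBIC);
cv2.imwrite('pics/s6z.png',np.hstack([a,b])[:, :800] if 0 else cv2.resize(np.hstack([a,b]),(800,333)))"
```

```text
(no output)
```

View pics/s6z.png

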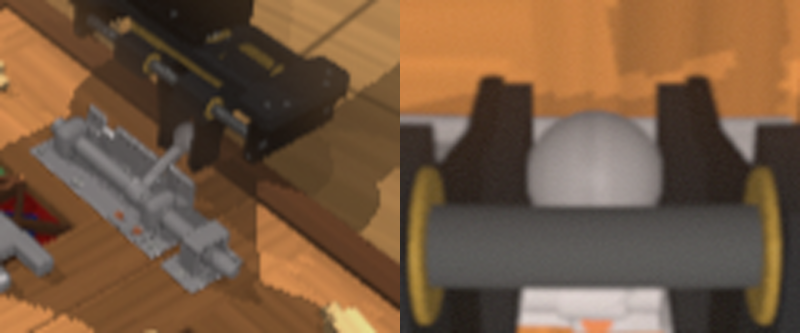

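```bash
python3 -m handwheel '[[0.9,[0.6,0,1],[0,0,0]],[0.9,[1,0,2],[0,0,0]],[0.9,[1,0,2],[0,0,0]]]' 10; python3 - <<'E'
from h import *
st(); snap('wrist','w7')
for n in ('w2','w3','w4','w6','w7'):
    z=load(n)['p'].astype(int); g=cv2.GaussianBlur(z.astype(np.uint8),(3,3),0).astype(int)
    col=g[235:290,281]; sat=col.max(1)-col.min(1)
    print(n,[ (235+i) for i in range(len(sat)) if sat[i]<25][:3])
a=np.hstack([load(n)['p'][225:305,235:325,::-1] for n in ('w3','w4','w6','w7')]); cv2.imwrite('pics/cmp.png',cv2.resize(a,None,fx=2.2,fy=2.2,interpolation=cv2.INTER_CUBIC))
E
```

```text
time: 12.25
ee_pos: [542.4, 1.5, 63.4]
orientation: [0.26, 3.13, 0.001]
ft_force: [-3.4, -1.0, 5.1]
finger_gap: 21.2
t 12.25 p [542.4   1.5  63.4] F [-3.4 -1.   5.1] Frod -1.6 gap 21.2 ty [0.165 0.986 0.001] tz [ 0.001  0.    -1.   ]
w2 [255, 256, 257]
w3 [243, 244, 245]
w4 [244, 245, 246]
w6 [258, 259, 260]
w7 [258, 259, 260]
```

View pics/cmp.png

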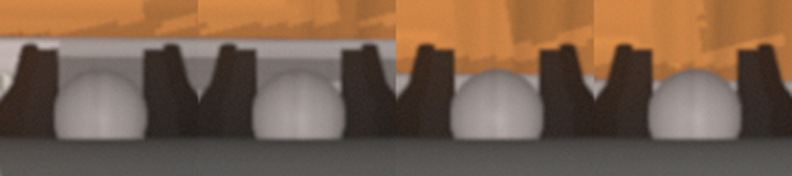

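Ball position and size in the pads are unchanged (no slip), and it has followed below rail level (handle about 0.27 rad). It is in the notch, so I'll turn it down further.

```bash
python3 -m handwheel '[[0.9,[1.2,0,2],[0,0,0]],[0.9,[2.4,0,4],[0,0,0]],[0.9,[3.5,0,6],[0,0,0]],[0.9,[4.4,0,8.5],[0,0,0]],[0.9,[4.4,0,8.5],[0,0,0]]]' 10; python3 -c "
from h import *
st()";  python3 -m handwheel '[[0.9,[0.5,0,1.2],[0,0,0]],[0.9,[0.8,0,2.4],[0,0,0]],[0.9,[1.1,0,3.6],[0,0,0]],[0.9,[1.1,0,3.6],[0,0,0]]]' 10; python3 -c "
from h import *
st()"
```

```text
time: 12.92
ee_pos: [538.4, 2.0, 54.6]
orientation: [0.26, 3.13, 0.001]
ft_force: [-2.3, -1.9, 3.8]
finger_gap: 20.6
t 12.93 p [538.4   2.   54.6] F [-2.3 -1.9  3.8] Frod -2.3 gap 20.6 ty [0.165 0.986 0.001] tz [ 0.001  0.    -1.   ]
time: 13.42
ee_pos: [537.1, 2.2, 50.7]
orientation: [0.261, 3.13, 0.001]
ft_force: [0.0, -0.4, 3.1]
finger_gap: 20.8
t 13.43 p [537.1   2.2  50.7] F [ 0.  -0.4  3.1] Frod -0.4 gap 20.8 ty [0.165 0.986 0.001] tz [ 0.001  0.    -1.   ]
```

```bash
python3 -m handwheel '[[0.9,[0,0,0.7],[0,0,0]],[0.9,[0.1,0,1.4],[0,0,0]],[0.9,[0.1,0,1.4],[0,0,0]]]' 10; python3 -c "
from h import *
st()
snap('wrist','w8');snap('scene','s8')
z=load('s8')['p'][170:270,280:400,::-1]; a=cv2.resize(z,(480,400),interpolation=cv2.INTER_CUBIC)
z=load('w8')['p'][220:330,220:345,::-1]; b=cv2.resize(z,(480,400),interpolation=cv2.INTER_CUBIC);
cv2.imwrite('pics/s8z.png',cv2.resize(np.hstack([a,b]),(800,333)))"
```

```text
time: 13.8
ee_pos: [536.6, 2.1, 49.3]
orientation: [0.261, 3.131, 0.001]
ft_force: [-0.4, 2.1, 3.3]
finger_gap: 21.0
t 13.8 p [536.6   2.1  49.3] F [-0.4  2.1  3.3] Frod 2.0 gap 21.0 ty [0.165 0.986 0.   ] tz [ 0.  0. -1.]
```

View pics/s8z.png

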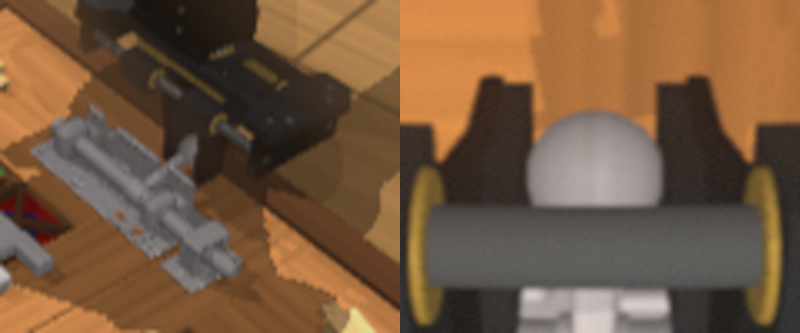

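```bash
python3 -m handwheel '[[0.9,[0.1,0,0.7],[0,0,0]],[0.9,[0.3,0,1.4],[0,0,0]],[0.9,[0.3,0,1.4],[0,0,0]]]' 10; python3 -c "
from h import *
st()"; python3 -m handwheel '[[0.9,[0.1,0,0.7],[0,0,0]],[0.9,[0.2,0,1.4],[0,0,0]],[0.9,[0.2,0,1.4],[0,0,0]]]' 10; python3 -c "
from h import *
st()"
```

```text
time: 14.28
ee_pos: [536.5, 2.1, 48.4]
orientation: [0.26, 3.13, 0.0]
ft_force: [-0.8, 2.7, 5.0]
finger_gap: 21.1
t 14.28 p [536.5   2.1  48.4] F [-0.8  2.7  5. ] Frod 2.5 gap 21.1 ty [0.165 0.986 0.   ] tz [ 0.001  0.    -1.   ]
time: 14.65
ee_pos: [536.7, 2.1, 48.0]
orientation: [0.26, 3.129, 0.0]
ft_force: [-3.7, 2.8, 10.1]
finger_gap: 20.5
t 14.65 p [536.7   2.1  48. ] F [-3.7  2.8 10.1] Frod 2.2 gap 20.5 ty [0.165 0.986 0.   ] tz [ 0.001  0.    -1.   ]
```

The handle has bottomed: the force rose to 10 N at z = 48.0. Now I relax, open and retreat.

```bash
python3 -m handwheel '[[0.9,[0,0,-1.5],[0,0,0]],[0.7,[0,0,-2],[0,0,0]],[0.45,[0,0,-2],[0,0,0]],[0.45,[0,0,-2],[0,0,0]],[0.45,[0,0,-2],[0,0,0]],[0.45,[0,0,-2],[0,0,0]]]' 10; python3 -c "
from h import *
st()"
```

```text
time: 15.4
ee_pos: [536.1, 1.8, 48.6]
orientation: [-0.261, -3.131, 0.0]
ft_force: [-0.5, 0.2, 0.5]
finger_gap: 47.2
t 15.4 p [536.1   1.8  48.6] F [-0.5  0.2  0.5] Frod 0.1 gap 47.2 ty [ 0.165  0.986 -0.   ] tz [-0. -0. -1.]
```

```bash
python3 -m handwheel '[[0.45,[0,0,-20],[0,0,0]],[0.45,[0,0,-60],[0,0,0]],[0.45,[40,0,-110],[0,0,0]],[0.45,[100,0,-150],[0,0,0]],[0.45,[100,0,-150],[0,0,0]],[0.45,[100,0,-150],[0,0,0]],[0.45,[100,0,-150],[0,0,0]]]' 10; python3 - <<'E'
from h import *
st(); snap('top','t9');snap('scene','s9')
z=load('t9')['p'][195:260,185:300,::-1]; a=cv2.resize(z,None,fx=6,fy=6,interpolation=cv2.INTER_CUBIC)
cv2.imwrite('pics/t9z.png',a)
z=load('s9')['p'][170:270,270:390,::-1]; cv2.imwrite('pics/s9z.png',cv2.resize(z,None,fx=6,fy=6,interpolation=cv2.INTER_CUBIC))
E
```

```text
time: 16.27
ee_pos: [437.9, 18.4, 197.7]
orientation: [-0.261, -3.129, 0.001]
ft_force: [0.3, 0.7, 0.0]
finger_gap: 48.3
t 16.27 p [437.9  18.4 197.7] F [0.3 0.7 0. ] Frod 0.7 gap 48.3 ty [ 0.166  0.986 -0.001] tz [-0.002 -0.001 -1.   ]
```

View pics/t9z.png

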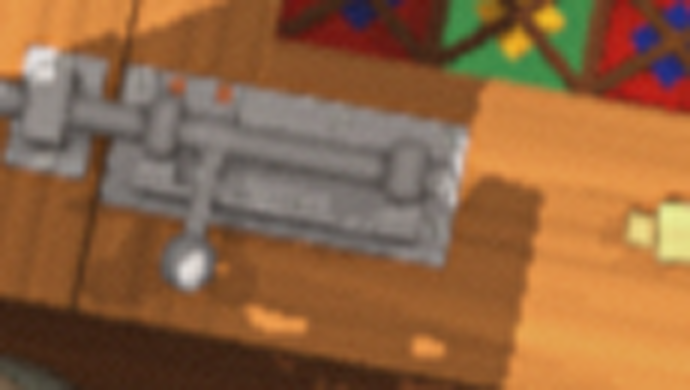

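View pics/s9z.png

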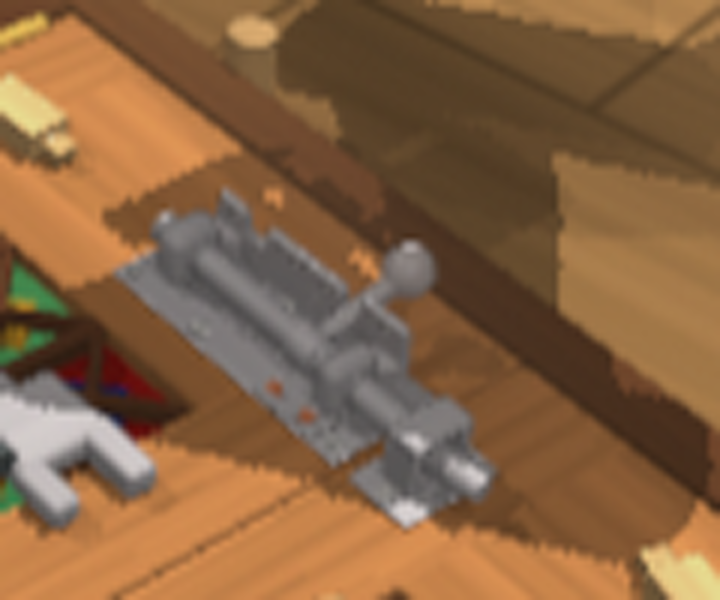

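In the top zoom the knob is at (188,263), and in the scene zoom at (410,270), with the stem in the notch and the rod through the keeper. As a last check I'll triangulate the knob.

```bash
python3 - <<'E'
from h import *
t=load('t9'); s=load('s9')
M=[]
for z in (t,s):
    f=210/np.tan(np.radians(z['fov_y'])/2);R=cv2.Rodrigues(z['rvec'])[0]
    M.append(np.array([[f,0,z['cx']],[0,f,z['cy']],[0,0,1]])@np.c_[R,z['tvec'].ravel()])
a=np.array([[185+188/6-.41],[195+263/6-.41]]);b=np.array([[270+410/6-.41],[170+270/6-.41]])
X=cv2.triangulatePoints(M[0],M[1],a,b);k=(X[:3]/X[3]).ravel();print(k,'travel',(k-[527.2,-56.6,66.7])@E_)
p=load('s0') if 0 else load('scene0')
d=np.abs(load('top0')['p'].astype(int)-t['p']).max(2)
for n,(u,v) in dict(a=(146,216),b=(118,194),c=(302,234),strip=(150,156),wr=(275,182),jar=(455,216)).items(): print(n,d[v-6:v+7,u-9:u+10].mean().round(1))
E
```

```text
[536.15155468   1.84638615  63.23628995] travel 59.11904747736334
a 4.2
b 3.8
c 4.3
strip 4.0
wr 4.9
jar 5.0
```

```bash
python3 -c "
from plant import arm
print(arm.job_done())"
```

```text
the job is handed in; nothing more can be done
None
```

The shutters are bolted: the handle is down in the locking notch, I let go of it, and the job was handed in at about 16 s of the 61 s allowed.

I lifted the handle out of its rest notch with a light 8–10 N pinch on the knob. I slid the bolt 46 mm with the handle raised, then rode it lightly along the rail. The upward force dropped near 59 mm, and the far cheek stopped the handle at about 60 mm, with about 12 N along the rod. I eased off and turned the handle down until it bottomed, with about 10 N of press, then opened and backed away.

**Last checks:**
- **Bolt:** the two camera views put its travel at about 59 mm, with the rod through the keeper and the stem in the notch.
- **Contact:** the wrist force is near zero and the gripper is well clear of everything.
- **Bystanders:** none of the six shows any visible change in the top view.
- **Disagreements:** the first picture suggested the notch was at about 63 mm, but feel found it at 59–60 mm. The knob now measures 3 mm lower than in the rest notch, and the gripper also bottomed about 2.5 mm below its first grasp height. I take that to mean the handle rested slightly above fully down at the start.

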